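Set the grow-lamp controller with its edge thumbwheel

TASK

Set the grow lamp: slide the splash cover of the white controller box fully open, roll the exposed thumbwheel with one fingertip, pressing gently (the wheel must never feel more than 15 N), until the pointer under the clear hood stands level with the tall clip, then slide the cover fully shut again. Leave the pot, the bottle and the collar where they are.

Things in the scene. Friction and masses are not known exactly. Their poses are not given: they have to be found in the camera images.
- controller: White lamp controller box fixed to the table, 180 (x) x 240 (y) x 65 mm high, origin at the centre of its underside, z up, x away from the front. All directions below are in this frame (it is yawed on the table).
- wheel_well: Well of the black thumbwheel (50 mm diameter, 16 mm wide, axle along x); origin at the axle's nominal centre, 53 mm above the table, axes as the controller's. The rim's top nominally stands 13 mm above the box (78 mm above the table) but rides up to 6 mm lower or higher, not shown by this pose: find it by touch. More than 15 N on the wheel harms it.
- wheel (a joint): Turn of the thumbwheel (rad), grows as the rim's top moves to +y; 25 mm of rim per rad, which moves the pointer 15 mm to +y. Stiff: the rim needs about 3.6 N of drag, so press with 8 to 12 N or the fingertip slips. It is sprung: gives way downwards from 3 N, then 3.5 N per mm, up to 7 mm, and comes up again; its turn stays where it is left.
- cover (a joint): Grey splash cover over the wheel, 68 (x) x 64 (y) mm, its flat top 90 mm above the table. Slides along +y of the controller: 0 = shut (centred on the wheel), 0.080 m = fully open, end stops at both. Friction 1.5 N.
- cover_rib (a point): Centre of the upright push rib on top of the cover, 100 mm above the table: 40 mm along x, 10 mm thick along y, from 90 to 110 mm above the table.
- pointer (a joint): Position of the dark pointer fin along +y of the controller (m), 0 = middle of the scale, limits -0.045 and 0.045. It runs under a clear hood (100 mm long, 17 mm tall) on the box top and cannot be touched. The four clips stand level with its values -0.026, -0.013, 0.013 and 0.026.
- tall_clip: Tall black clip on the aluminium rail behind the hood: a 5 mm thick upright tongue, 32 mm tall, on a 10 mm wide foot; origin under its centre, axes as the controller's. It takes one of the four clip places (26 or 13 mm to either side of the controller's middle along y); the other three hold low clips, 8 mm tall, not wanted. The pointer must come level with the tall one along y.
- pot_mid (a point): Small black net pot, 60 mm across, 55 mm tall, standing on the table (bystander); point half-way up.
- bottle_mid (a point): White feed bottle, 60 mm across, 150 mm tall (bystander); point half-way up.
- collar_mid (a point): Black rubber collar ring, 52 mm across, 18 mm tall, lying on the table (bystander); point half-way up.

How it is judged:
On the way, in this order (a step that is already met when the one before it is completed fails the run):
1. the cover is slid fully open (at least 74 mm) (value of joint cover above 0.074 m), for 0.1 s.
2. with the cover open, the pointer stands level with the tall clip (within 2.5 mm) (value of joint cover above 0.06 m and ((y of tall_clip in the frame of controller between -0.03 and -0.022 m and value of joint pointer between -0.0285 and -0.0235 m) or (y of tall_clip in the frame of controller between -0.017 and -0.009 m and value of joint pointer between -0.0155 and -0.0105 m) or (y of tall_clip in the frame of controller between 0.009 and 0.017 m and value of joint pointer between 0.0105 and 0.0155 m) or (y of tall_clip in the frame of controller between 0.022 and 0.03 m and value of joint pointer between 0.0235 and 0.0285 m))), for 0.4 s.
At the end, for the whole second after the job is handed in: The cover is shut again (within 6 mm of its stop) and the pointer stands level with the tall clip within 2.5 mm along the scale (value of joint cover below 0.006 m and ((y of tall_clip in the frame of controller between -0.03 and -0.022 m and value of joint pointer between -0.0285 and -0.0235 m) or (y of tall_clip in the frame of controller between -0.017 and -0.009 m and value of joint pointer between -0.0155 and -0.0105 m) or (y of tall_clip in the frame of controller between 0.009 and 0.017 m and value of joint pointer between 0.0105 and 0.0155 m) or (y of tall_clip in the frame of controller between 0.022 and 0.03 m and value of joint pointer between 0.0235 and 0.0285 m))); the robot touches nothing.
It fails at once if the thumbwheel is pressed or pinched with more than 15 N (contact force between wheel_well and anything else above 15 N).
It fails at once if a bystander (pot, bottle, collar) is moved more than 30 mm (distance of any of pot_mid, bottle_mid, collar_mid from where it was at the start of the episode above 0.03 m).
It also fails if it takes over 64 s, if anything falls off the work surface, if the arm or the gripper's body presses on something with over 40 N, if the wrist force passes 120 N, or if a joint passes its speed limit or range.

ROBOT

A 6-joint arm with a two-finger parallel gripper is mounted at the origin on the work surface. World frame = base frame: x ahead of the robot, y to its left, z up, the work surface at z = 0. Lengths are in m, angles in rad, forces in N, time in s.
With the tool pointing down it reaches from about 0.35 to 0.775 m from the base axis. Payload 7.3 kg.
Tool frame: the origin (TCP) lies between the finger pads; the fingertips stand bot.tip_extent ahead of it and the grasp point (between the pads) lies 6 mm ahead of it (bot.tip_extent is the distance from the TCP to the fingertips, in m); z points along the fingers, y is the line along which they close (so a half turn about z gives the same grasp; the last joint's range is limited). The gripper opens to 92 mm and grips with 3 to 60 N. Pads are 19 mm wide; open, the fingers measure 130 mm over their backs; the gripper's body (75 mm by 190 mm) begins 47 mm behind the grasp point.
Start: joints at [-1.29, 0.342, 1.524, -0, 1.275, -0.146], TCP at [0.217, -0.478, 0.252] pointing down, gripper open.
Joint ranges: [-2.53, 2.53], [-0.77, 2.02], [0.04, 2.7], [-1, 4.14], [0.28, 2.66], [-3.11, 3.11]. Speed limits (rad/s): [2.57, 2.57, 3.14, 3.14, 3.14, 3.14].

INTERFACE

Orientations are given as a rotation vector (axis times angle).
In Python, from rig import bot gives the robot as it stands. The module is installed in compiled form; this text tells all that it offers.
- The arm moves only by the shell command python3 -m inch 'ROWS' [FORCE]. ROWS is JSON, one flat list of numbers, 5 for each row, row after row: the shift along the tool's x, y, z in cm, then the turn about the tool's z in degrees, then the opening, from -1 (shut) to 1 (fully open). A call has 1 to 5 rows; each row is the pose to reach, as a shift and turn from the pose commanded when the call began, along the tool's axes at that moment; what a row does not reach only later rows make up. A row lasts 1/8 s, in which the tool goes at most 62.5 mm and 10.7 degrees, less where a joint would pass 70% of its speed; a pose out of reach is approached as far as the arm can. A call with a gripper value outside its range is refused whole. The fingers move at their own pace and stop on an object; FORCE is the grip in N (left out, the last holds). Time passes only in rows, so rows that repeat a pose let the fingers close. It gives the time, the measured TCP pose, the force, the opening and the grip force at its end, in the units of the state.
- bot.get_obs(): the state, without advancing time (a new reading comes with each control period).
- bot.camera(name): name is "scene" or "top"; returns the picture (400x640x3 uint8, red, green, blue); there is no depth.
- bot.camera_model(name): a dict with "camera_matrix" (3x3 intrinsics, pixels), "view" (4x4, takes a point from world to camera coordinates). Camera axes: x right, y down, z forward; pixel columns grow to the right and rows downward; lengths in m; the calibration is good to about 2 mm. A picture is of the moment at which its call begins. camera_model takes no time and is no camera call.
- bot.sign_off(): hands the job in; it is judged then, once.
The state is a dict: "time_s": time; "q": joint angles; "joint_vel": joint speeds; "joint_efforts": joint torques, N m; "ee_pos": TCP position; "eef_rot": TCP orientation; "ft_force": force on the tool from outside, world axes, zero at the start; "wrist_torque": the same for the moment, N m; "grip_width": finger opening in m; "gripper_force": force on a finger pad.
Only numpy, scipy, OpenCV 4.12 (cv2) and the standard library are available. Lean on these libraries where they do the work, as an engineer would, in place of code of your own. Each camera call takes 0.05 s, during which the arm holds its last target. There are 200 camera calls.

## Working session

There is one attempt and no reset: what is moved stays moved. The work goes in short steps, Python scripts to look and compute and a shell command to move; the robot and the scene stay as the last step left them, time stands still between calls to the robot, and variables do not carry over. Pictures are saved under pics/ and viewed, at most 10 in all, crops included, and the job is handed in when it is done.

```bash
mkdir -p pics; python3 - <<'E'
from rig import bot
import cv2
for n in("scene","top"):
    cv2.imwrite(f"pics/{n}0.png",cv2.cvtColor(bot.camera(n),cv2.COLOR_RGB2BGR))
    m=bot.camera_model(n);print(n,m["camera_matrix"],m["view"])
o=bot.get_obs();print(o,bot.tip_extent)
E
```

```text
scene [[444.38634877   0.         319.27171215]
 [  0.         444.38634877 196.87558484]
 [  0.           0.           1.        ]] [[-0.60560271  0.79573462 -0.00719554  0.33059546]
 [ 0.43562936  0.32394646 -0.83981293 -0.15605515]
 [-0.66593725 -0.51172757 -0.54282821  1.52597756]
 [ 0.          0.          0.          1.        ]]
top [[417.95768635   0.         320.86136892]
 [  0.         417.95768635 202.96918832]
 [  0.           0.           1.        ]] [[ 0.00189827 -0.99988642  0.01495117 -0.02707075]
 [-0.99430061 -0.00348099 -0.10655599  0.54597664]
 [ 0.10659593 -0.01466368 -0.99419429  1.13327328]
 [ 0.          0.          0.          1.        ]]
{'time_s': 0.1, 'q': array([-1.29000234e+00,  3.42652934e-01,  1.52493130e+00, -1.05364557e-05,
        1.27536607e+00, -1.45995281e-01]), 'joint_vel': array([ 0.00012812, -0.00130127, -0.00132688,  0.00018421, -0.00088792,
        0.00034364]), 'joint_efforts': array([ 2.97969935e-03, -4.31999695e+01, -2.44695836e+01,  7.19019002e-02,
        5.25513757e-02, -4.12522070e-05]), 'ee_pos': array([ 0.21725285, -0.47758337,  0.25111106]), 'eef_rot': array([-3.06900969e+00, -6.65040556e-01,  1.59353197e-04]), 'ft_force': array([-0.70086659, -0.61307885, -0.52321538]), 'wrist_torque': array([-0.04244241,  0.04004605, -0.00393026]), 'gripper_force': 0.0, 'grip_width': 0.09197666426606547} 0.025
```

View pics/top0.png

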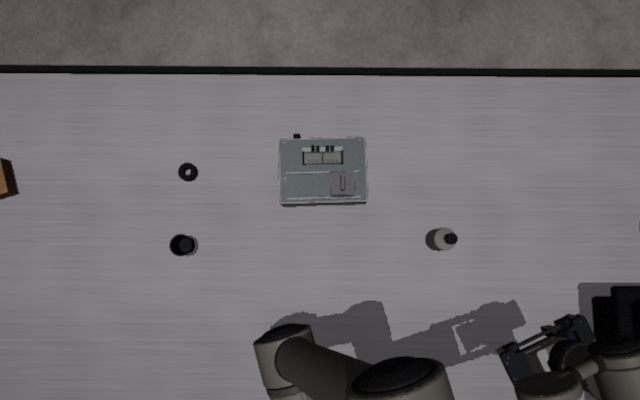

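View pics/scene0.png

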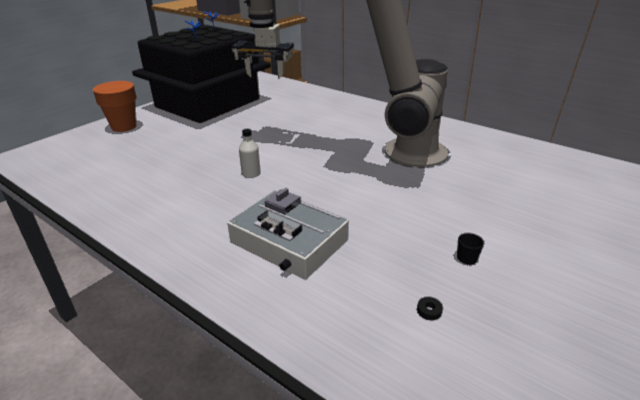

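The top view shows the box at about columns 280-368, rows 137-205, with the cover at (342,183) and the clips near (322,149). The scene view shows the same box at about (288,230). I'll enlarge both.

```bash
python3 - <<'E'
import cv2
a=cv2.imread("pics/top0.png")[128:213,270:378];cv2.imwrite("pics/topc.png",cv2.resize(a,None,fx=7,fy=7,interpolation=cv2.INTER_CUBIC))
a=cv2.imread("pics/scene0.png")[180:280,222:355];cv2.imwrite("pics/scenec.png",cv2.resize(a,None,fx=6,fy=6,interpolation=cv2.INTER_CUBIC))
E
```

```text
(no output)
```

View pics/topc.png

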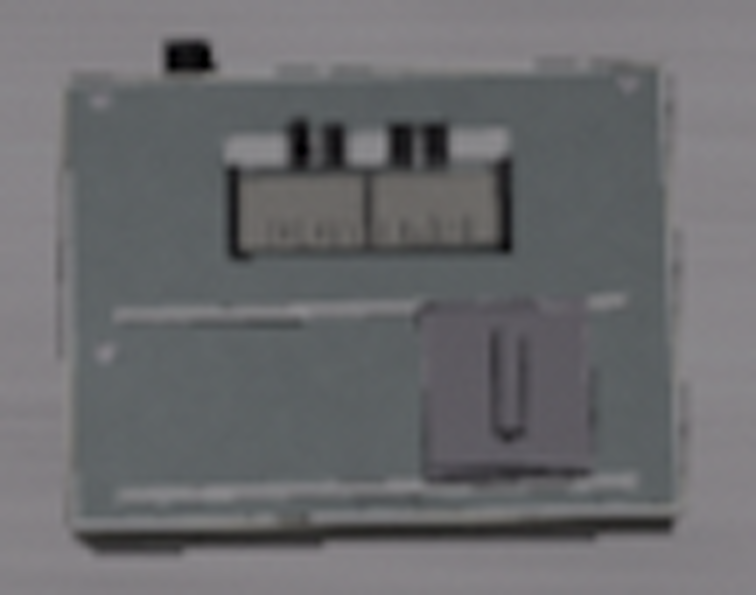

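View pics/scenec.png

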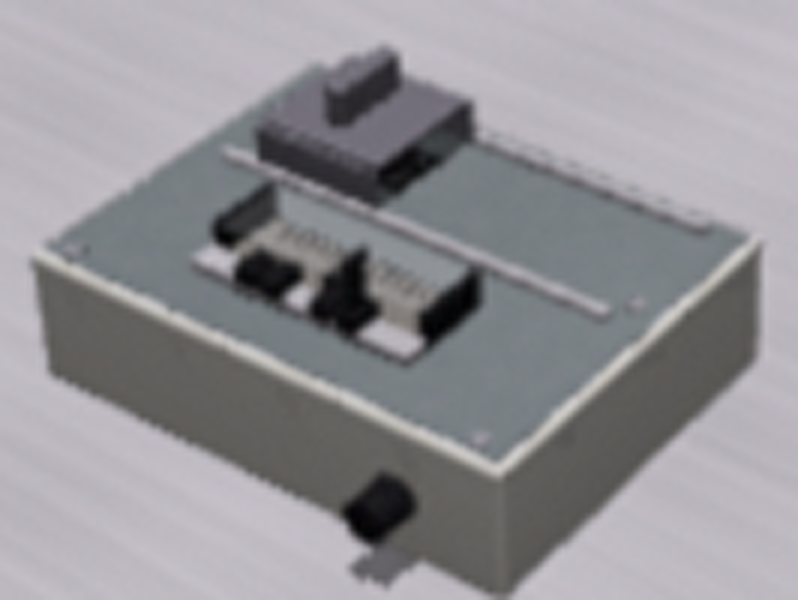

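```bash
cat > h.py <<'E'
import numpy as np,cv2
from rig import bot
from scipy.optimize import least_squares
M={n:bot.camera_model(n) for n in("top","scene")}
def proj(n,P):
    m=M[n];c=np.atleast_2d(P)@m["view"][:3,:3].T+m["view"][:3,3];p=c@m["camera_matrix"].T;return p[:,:2]/p[:,2:]
def w(p,P):
    c,s=np.cos(p[2]),np.sin(p[2]);P=np.atleast_2d(P);return np.c_[p[0]+c*P[:,0]-s*P[:,1],p[1]+s*P[:,0]+c*P[:,1],P[:,2]]
f={"top":(7,270,128),"scene":(6,222,180)}
def crop(n,uv): k,a,b=f[n];return (np.asarray(uv)-[a,b]+.5)*k-.5
def uncrop(n,uv): k,a,b=f[n];return (np.asarray(uv,float)+.5)/k-.5+[a,b]
E
python3 - <<'E'
from h import *
C=np.array([[.09,.12,.065],[.09,-.12,.065],[-.09,.12,.065],[-.09,-.12,.065]])
T=uncrop("top",[[68,75],[665,65],[72,523],[676,517]])
S=uncrop("scene",[[502,470],[37,257],[758,237]])
r=lambda p:np.r_[(proj("top",w(p,C))-T).ravel(),(proj("scene",w(p,C[:3]))-S).ravel()]
s=least_squares(r,[.6,0,0]);p=s.x;print(p,s.fun.round(1));np.save("p",p)
# rib top centre from the top image, at z=.110 ; cover top corners z=.09
def back(n,uv,z):
    m=M[n];d=m["view"][:3,:3].T@np.linalg.solve(m["camera_matrix"],[*uv,1]);o=-m["view"][:3,:3].T@m["view"][:3,3];return o+d*(z-o[2])/d[2]
def loc(P): c,s_=np.cos(p[2]),np.sin(p[2]);d=P[:2]-p[:2];return np.round([c*d[0]+s_*d[1],-s_*d[0]+c*d[1]],4)
print("rib",[loc(back("top",uncrop("top",q),.110)) for q in([508,380],)], "cover c",[loc(back("top",uncrop("top",q),.09)) for q in([420,308],[590,303],[425,475],[595,470])])
print("scene rib top ends",[loc(back("scene",uncrop("scene",q),.110)) for q in([345,85],[385,55])])
print("clips feet",[loc(back("top",uncrop("top",q),z)) for z in(.069,.097) for q in([300,120],[300,162],[333,162],[402,162],[435,162])])
print("pointer",loc(back("top",uncrop("top",[368,210]),.07)))
print("scene tongue top",loc(back("scene",uncrop("scene",[357,250]),.099)))
for y in(-.026,-.013,.013,.026):print(y,crop("scene",proj("scene",w(p,[[.06,y,.065],[.06,y,.097]]))).round(),crop("top",proj("top",w(p,[[.06,y,.065],[.06,y,.097]]))).round())
E
```

```text
[ 0.63371463 -0.02881466  0.02590274] [-1.6 -0.2  0.6 -0.5 -1.3  1.1  1.4  0.  -0.7  0.6 -1.6 -1.5  1.4 -0.2]
rib [array([-0.0421, -0.0498])] cover c [array([-0.0106, -0.0186]), array([-0.0101, -0.0833]), array([-0.0746, -0.0188]), array([-0.0741, -0.0831])]
scene rib top ends [array([-0.0259, -0.0465]), array([-0.0536, -0.0479])]
clips feet [array([0.0684, 0.0253]), array([0.0517, 0.0257]), array([0.0515, 0.0129]), array([ 0.0509, -0.014 ]), array([ 0.0507, -0.0268]), array([0.0614, 0.0253]), array([0.0452, 0.0257]), array([0.0449, 0.0132]), array([ 0.0444, -0.013 ]), array([ 0.0441, -0.0255])]
pointer [ 0.032  -0.0003]
scene tongue top [0.0488 0.0217]
-0.026 [[251. 292.]
 [245. 226.]] [[432. 141.]
 [435. 121.]]
-0.013 [[276. 304.]
 [270. 238.]] [[399. 142.]
 [401. 122.]]
0.013 [[326. 327.]
 [321. 261.]] [[332. 143.]
 [333. 123.]]
0.026 [[352. 339.]
 [347. 272.]] [[299. 144.]
 [298. 124.]]
```

```bash
cat >> h.py <<'E'
def where():
    from scipy.spatial.transform import Rotation as R
    o=bot.get_obs();p=np.load("p.npy");Q=R.from_rotvec(o["eef_rot"]).as_matrix()
    c,s=np.cos(p[2]),np.sin(p[2]);d=o["ee_pos"][:2]-p[:2]
    print("t",round(o["time_s"],2),"local",np.round([1e3*(c*d[0]+s*d[1]),1e3*(-s*d[0]+c*d[1])],1),"tip z",round(1e3*(o["ee_pos"][2]-bot.tip_extent),1),"F",o["ft_force"].round(1),"w",o["grip_width"].round(4))
    return o,p,Q
def to(x,y,z):  # local mm, tip z mm -> row numbers
    o,p,Q=where();P=w(p,[[x/1e3,y/1e3,z/1e3+bot.tip_extent]])[0]-o["ee_pos"]
    yaw=np.arctan2(Q[1,0],Q[0,0]);print("row cm",(Q.T@P*100).round(2),"turn",np.degrees(yaw-p[2]).round(1))
E
python3 -c "
from h import *
to(-42,-90,220)"
```

```text
Traceback (most recent call last):
  File "h.py", line 19, in to
    o,p,Q=where();P=w(p,[[x/1e3,y/1e3,z/1e3+bot.tip_extent]])[0]-o["ee_pos"]
          ~~~~~^^
  File "h.py", line 16, in where
    print("t",round(o["time_s"],2),"local",np.round([1e3*(c*d[0]+s*d[1]),1e3*(-s*d[0]+c*d[1])],1),"tip z",round(1e3*(o["ee_pos"][2]-bot.tip_extent),1),"F",o["ft_force"].round(1),"w",o["grip_width"].round(4))
                                                                                                                                                                                      ^^^^^^^^^^^^^^^^^^^^^
AttributeError: 'float' object has no attribute 'round'
```

```bash
sed -i 's/o\["grip_width"\].round(4)/round(o["grip_width"],4)/' h.py
python3 -c "
from h import *
to(-42,-90,200)"
```

```text
t 0.1 local [-427.9 -437.8] tip z 226.1 F [-0.7 -0.6 -0.5] w 0.092
row cm [ 49.11 -16.96   2.64] turn 23.0
```

```bash
python3 -m inch '[49.1,-17,2.6,23,-1,49.1,-17,2.6,23,-1,49.1,-17,2.6,23,-1,49.1,-17,2.6,23,-1,49.1,-17,2.6,23,-1]' 20 && python3 -c "
from h import *
to(-42,-90,98)"
```

```text
time_s: 0.72
ee_pos: [0.4367, -0.2693, 0.2364]
eef_rot: [-3.141, -0.039, 0.0]
ft_force: [0.6, -0.5, -0.3]
grip_width: 0.0466
gripper_force: 0.0
t 0.72 local [-203.2 -235.3] tip z 211.4 F [ 0.6 -0.5 -0.3] w 0.0466
row cm [ 16.11 -14.54  11.34] turn -0.0
```

```bash
python3 -m inch '[16.1,-14.5,1,0,-1,16.1,-14.5,1,0,-1,16.1,-14.5,1,0,-1,16.1,-14.5,1,0,-1,16.1,-14.5,5,0,-1]' && python3 -c "
from h import *
to(-42,-92,98)"
```

```text
time_s: 1.35
ee_pos: [0.5958, -0.1202, 0.1881]
eef_rot: [3.139, 0.045, 0.01]
ft_force: [-0.1, -0.4, -0.7]
grip_width: 0.0008
gripper_force: 0.0
t 1.35 local [-40.3 -90.4] tip z 163.1 F [-0.1 -0.4 -0.7] w 0.0008
row cm [-0.21  0.15  6.51] turn 0.2
```

```bash
python3 -m inch '[-0.2,0.2,3,0,-1,-0.2,0.2,6.5,0,-1,-0.2,0.2,6.5,0,-1]' && python3 - <<'E'
from h import *
where()
a=cv2.cvtColor(bot.camera("scene"),cv2.COLOR_RGB2BGR)[130:280,222:355]
cv2.imwrite("pics/s1.png",cv2.resize(a,None,fx=4,fy=4,interpolation=cv2.INTER_CUBIC))
E
```

```text
time_s: 1.72
ee_pos: [0.589, -0.1233, 0.1188]
eef_rot: [-3.139, -0.04, 0.01]
ft_force: [0.2, 0.5, 0.5]
grip_width: 0.0007
gripper_force: 0.0
t 1.73 local [-47.2 -93.3] tip z 93.8 F [0.2 0.5 0.5] w 0.0007
```

View pics/s1.png

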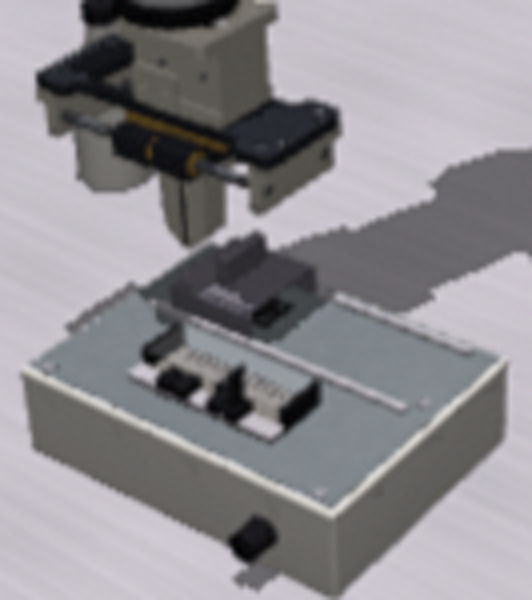

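The closed fingertips, at (190,245), stand beside the rib at (245,250), on its -y side. I'll settle first, then push.

```bash
python3 -m inch '[0.3,0,-0.3,0,-1,0.3,0,-0.3,0,-1]' && python3 -c "
from h import *
to(-42,2,97)"
```

```text
time_s: 2.02
ee_pos: [0.5951, -0.1242, 0.1267]
eef_rot: [3.14, 0.04, 0.006]
ft_force: [0.2, -1.0, 0.6]
grip_width: 0.0001
gripper_force: 0.0
t 2.02 local [-41.1 -94.4] tip z 101.7 F [ 0.2 -1.   0.6] w 0.0001
row cm [-0.1  -9.64  0.45] turn -0.0
```

```bash
python3 -m inch '[-0.1,-2,0.4,0,-1,-0.1,-4,0.4,0,-1,-0.1,-6,0.4,0,-1,-0.1,-8,0.4,0,-1,-0.1,-9.2,0.4,0,-1]' && python3 -m inch '[0,0,0,0,-1,0,0,0,0,-1]' && python3 -c "
from h import *
to(-42,2,97)"
```

```text
time_s: 2.65
ee_pos: [0.5902, -0.0301, 0.1207]
eef_rot: [-3.141, -0.042, 0.001]
ft_force: [-1.0, -1.7, 0.5]
grip_width: 0.0003
gripper_force: 0.9
time_s: 2.9
ee_pos: [0.5907, -0.032, 0.1206]
eef_rot: [-3.141, -0.04, -0.0]
ft_force: [0.5, 0.1, 0.3]
grip_width: 0.0004
gripper_force: 0.0
t 2.9 local [-43.1  -2.1] tip z 95.6 F [0.5 0.1 0.3] w 0.0004
row cm [ 0.11 -0.41 -0.14] turn -0.0
```

```bash
for i in 1 2 3; do python3 -m inch '[0,-0.3,0,0,-1,0,-0.3,0,0,-1]' | grep -E "ee_pos|ft"; done; python3 -c "
from h import *
where()"
```

```text
ee_pos: [0.5905, -0.0291, 0.1206]
ft_force: [-0.9, -0.1, -0.0]
ee_pos: [0.5904, -0.026, 0.1207]
ft_force: [0.3, -0.9, 0.7]
ee_pos: [0.5903, -0.0227, 0.1207]
ft_force: [-0.4, -0.7, -0.8]
t 3.65 local [-43.2   7.2] tip z 95.7 F [-0.4 -0.7 -0.8] w 0.0005
```

```bash
for i in 1 2 ; do python3 -m inch '[0,-0.3,0,0,-1,0,-0.3,0,0,-1]' | grep -E "ee_pos|ft"; done; python3 - <<'E'
from h import *
where()
a=cv2.cvtColor(bot.camera("scene"),cv2.COLOR_RGB2BGR)[130:280,222:355]
cv2.imwrite("pics/s2.png",cv2.resize(a,None,fx=4,fy=4,interpolation=cv2.INTER_CUBIC))
E
```

```text
ee_pos: [0.5903, -0.0214, 0.1207]
ft_force: [0.4, -7.4, -0.8]
ee_pos: [0.5903, -0.0208, 0.1208]
ft_force: [-1.0, -17.0, -1.4]
t 4.15 local [-43.2   9.1] tip z 95.8 F [ -1.  -17.   -1.4] w 0.0003
```

View pics/s2.png

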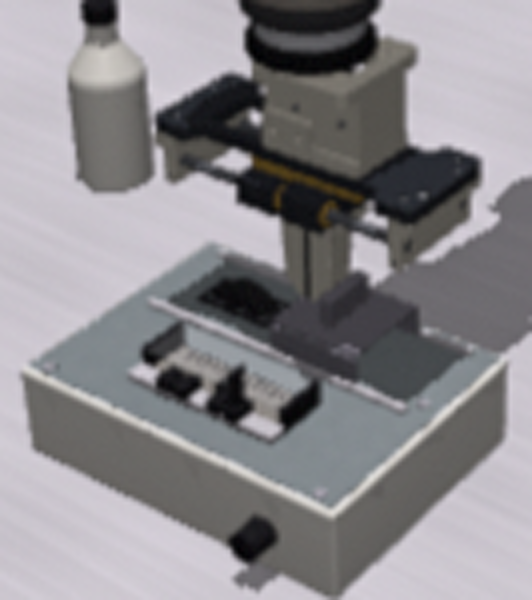

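The cover is against its open stop with the wheel exposed at (240,298). I'll back off, rise and go over the wheel.

```bash
python3 -m inch '[0,0.8,0,0,-1,0.1,1.5,-2.5,0,-1,0.1,6,-2.5,0,-1,0.1,7,-2.5,0,-1,0.1,7,-1,0,-1]' && python3 -m inch '[0,0,0,0,-1,0,0,0,0,-1]' && python3 -c "
from h import *
to(-42,-62,88)"
```

```text
time_s: 4.82
ee_pos: [0.5935, -0.0871, 0.1309]
eef_rot: [3.141, 0.038, 0.003]
ft_force: [-1.3, -0.6, -0.4]
grip_width: 0.0005
gripper_force: 0.0
time_s: 5.08
ee_pos: [0.5928, -0.0857, 0.1302]
eef_rot: [-3.141, -0.042, 0.001]
ft_force: [0.5, 0.4, 0.3]
grip_width: 0.0003
gripper_force: 0.0
t 5.08 local [-42.4 -55.8] tip z 105.2 F [0.5 0.4 0.3] w 0.0003
row cm [0.04 0.62 1.72] turn 0.0
```

```bash
python3 -m inch '[0,0.6,0.8,0,-1,0,0.6,1.7,0,-1,0,0.6,1.7,0,-1,0,0.6,1.7,0,-1]' | grep -E "ee_pos|ft"
for i in 1 2 3; do python3 -m inch '[0,0,0.1,0,-1,0,0,0.1,0,-1]' | grep -E "ee_pos|ft"; done; python3 -c "
from h import *
where()"
```

```text
ee_pos: [0.5931, -0.0929, 0.1136]
ft_force: [0.8, 0.5, -0.2]
ee_pos: [0.5931, -0.0929, 0.1128]
ft_force: [0.2, 0.5, 1.3]
ee_pos: [0.5931, -0.0929, 0.1117]
ft_force: [1.0, -0.7, 0.1]
ee_pos: [0.5931, -0.0929, 0.1106]
ft_force: [-0.1, 0.1, -0.6]
t 6.33 local [-42.3 -63. ] tip z 85.6 F [-0.1  0.1 -0.6] w 0.001
```

```bash

for i in 1 2 3; do python3 -m inch '[0,0,0.1,0,-1,0,0,0.1,0,-1]' | grep -E "ee_pos|ft"; done
```

```text
ee_pos: [0.5931, -0.0929, 0.1096]
ft_force: [0.6, 0.6, 0.0]
ee_pos: [0.5931, -0.0929, 0.1086]
ft_force: [-0.5, -0.7, 0.7]
ee_pos: [0.593, -0.0929, 0.1076]
ft_force: [0.9, 0.1, -0.6]
```

```bash

for i in 1 2; do python3 -m inch '[0,0,0.1,0,-1,0,0,0.1,0,-1]' | grep -E "ee_pos|ft"; done
```

```text
ee_pos: [0.593, -0.0929, 0.1066]
ft_force: [0.0, -0.0, -0.2]
ee_pos: [0.5931, -0.0929, 0.1056]
ft_force: [0.1, -0.1, 0.1]
```

```bash

for i in 1 2; do python3 -m inch '[0,0,0.1,0,-1,0,0,0.1,0,-1]' | grep -E "ee_pos|ft"; done
```

```text
ee_pos: [0.593, -0.0929, 0.1046]
ft_force: [0.0, 1.2, 0.1]
ee_pos: [0.5931, -0.0929, 0.1036]
ft_force: [0.4, 0.3, 0.5]
```

```bash

for i in 1 2; do python3 -m inch '[0,0,0.1,0,-1,0,0,0.1,0,-1]' | grep -E "ee_pos|ft"; done
```

```text
ee_pos: [0.5932, -0.0929, 0.1027]
ft_force: [-0.6, 0.3, 0.6]
ee_pos: [0.5932, -0.0929, 0.102]
ft_force: [-1.0, -0.3, 3.2]
```

```bash

for i in 1 2; do python3 -m inch '[0,0,0.1,0,-1,0,0,0.1,0,-1]' | grep -E "ee_pos|ft"; done
```

```text
ee_pos: [0.5933, -0.0929, 0.1011]
ft_force: [-1.5, 0.5, 6.3]
ee_pos: [0.5934, -0.0931, 0.1004]
ft_force: [-1.5, -0.4, 7.4]
```

Contact was at a tip height of about 77 mm, and the force is now 7.4 N. I'll press slightly more and roll a little.

```bash
python3 -m inch '[0,0,0.06,0,-1,0,0,0.06,0,-1]' | grep -E "ee_pos|ft"; python3 -m inch '[0,-0.1,0,0,-1,0,-0.2,0,0,-1,0,-0.3,0,0,-1,0,-0.4,0,0,-1,0,-0.5,0,0,-1]' | grep -E "ee_pos|ft"
```

```text
ee_pos: [0.5934, -0.093, 0.1]
ft_force: [-1.9, 1.0, 8.2]
ee_pos: [0.5936, -0.0902, 0.1005]
ft_force: [-2.8, -7.5, 10.6]
```

```bash
python3 -m inch '[0,0,-0.4,0,-1,0,0,-1,0,-1,0,-1.2,-1,0,-1,0,-1.2,-1,0,-1,0,-1.2,-1,0,-1]' | grep -E "ee_pos|ft"; python3 - <<'E'
from h import *
to(-43,-50,82)
a=cv2.cvtColor(bot.camera("top"),cv2.COLOR_RGB2BGR)[128:213,270:378];cv2.imwrite("pics/t2.png",cv2.resize(a,None,fx=7,fy=7,interpolation=cv2.INTER_CUBIC))
E
```

```text
ee_pos: [0.5925, -0.0754, 0.1087]
ft_force: [-0.5, 0.2, -0.0]
t 10.57 local [-42.4 -45.5] tip z 83.7 F [-0.5  0.2 -0. ] w 0.0006
row cm [-0.06  0.45  0.17] turn 0.0
```

View pics/t2.png

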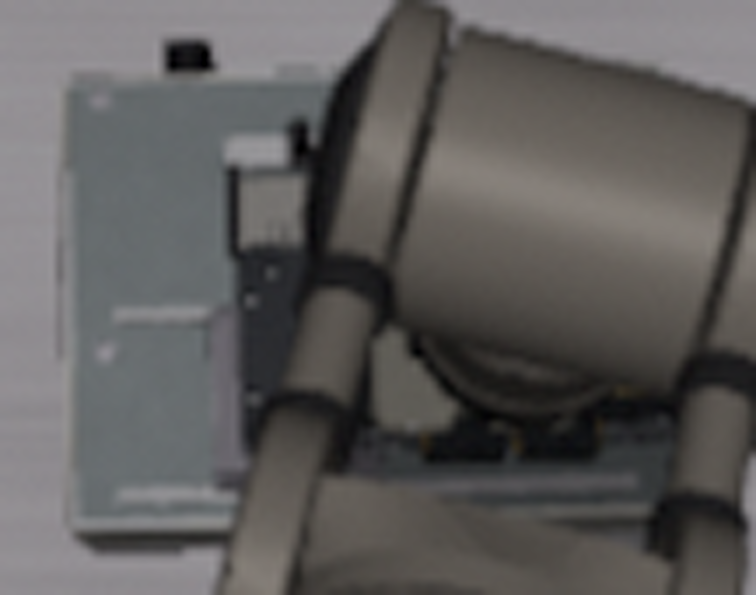

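The arm hides the scale in the top view, so I'll check the pointer later with the arm drawn aside. Next I'll probe at the wheel's centre.

```bash
python3 -m inch '[0,0.5,0,0,-1,0,0.5,0,0,-1,0,0.5,0.1,0,-1]' | grep -E "ee_pos|ft"
for i in 1 2; do python3 -m inch '[0,0,0.1,0,-1,0,0,0.1,0,-1]' | grep -E "ee_pos|ft"; done
```

```text
ee_pos: [0.5928, -0.0811, 0.1081]
ft_force: [-0.2, -1.2, 0.6]
ee_pos: [0.5927, -0.0808, 0.1069]
ft_force: [-0.0, -0.6, 0.3]
ee_pos: [0.5927, -0.0808, 0.106]
ft_force: [0.2, -0.2, 0.5]
```

```bash

for i in 1 2; do python3 -m inch '[0,0,0.1,0,-1,0,0,0.1,0,-1]' | grep -E "ee_pos|ft"; done
```

```text
ee_pos: [0.5927, -0.0809, 0.105]
ft_force: [-0.7, 0.3, 0.0]
ee_pos: [0.5929, -0.0809, 0.1043]
ft_force: [-0.3, 1.0, 2.3]
```

```bash

for i in 1 2; do python3 -m inch '[0,0,0.1,0,-1,0,0,0.1,0,-1]' | grep -E "ee_pos|ft"; done;  python3 -m inch '[0,0,0.05,0,-1,0,0,0.05,0,-1]' | grep -E "ee_pos|ft"; python3 -m inch '[0,-0.1,0,0,-1,0,-0.2,0.01,0,-1,0,-0.3,0.02,0,-1,0,-0.3,0.02,0,-1]' | grep -E "ee_pos|ft"
```

```text
ee_pos: [0.5929, -0.0809, 0.1035]
ft_force: [-1.7, -0.1, 5.3]
ee_pos: [0.593, -0.0809, 0.1028]
ft_force: [-1.6, 0.4, 7.0]
ee_pos: [0.593, -0.0809, 0.1025]
ft_force: [-2.2, 1.0, 8.3]
ee_pos: [0.593, -0.079, 0.1024]
ft_force: [-2.4, -3.3, 8.5]
```

```bash
python3 -m inch '[0,-0.1,0.02,0,-1,0,-0.2,0.03,0,-1,0,-0.3,0.05,0,-1,0,-0.4,0.07,0,-1,0,-0.4,0.07,0,-1]' | grep -E "ee_pos|ft"; python3 -m inch '[0,-0.1,0.04,0,-1,0,-0.2,0.08,0,-1,0,-0.2,0.08,0,-1]' | grep -E "ee_pos|ft"
```

```text
ee_pos: [0.5929, -0.0748, 0.1019]
ft_force: [-3.1, -3.0, 9.5]
ee_pos: [0.5929, -0.0726, 0.1013]
ft_force: [-3.1, -1.5, 10.4]
```

```bash
python3 -m inch '[0,0,-0.5,0,-1,0,0.2,-1,0,-1,0,1.7,-1,0,-1,0,1.7,-1,0,-1,0,1.7,-0.5,0,-1]' | grep -E "ee_pos|ft"; python3 -m inch '[0,0,0.1,0,-1,0,0,0.2,0,-1,0,0,0.2,0,-1]' | grep -E "ee_pos|ft"
```

```text
ee_pos: [0.593, -0.0892, 0.1046]
ft_force: [-0.1, 0.1, -0.2]
ee_pos: [0.593, -0.089, 0.1031]
ft_force: [-0.1, -0.8, 4.3]
```

```bash
python3 -m inch '[0,0,0.1,0,-1,0,0,0.15,0,-1,0,0,0.15,0,-1]' | grep -E "ee_pos|ft"; python3 -m inch '[0,-0.15,0,0,-1,0,-0.3,-0.03,0,-1,0,-0.45,-0.05,0,-1,0,-0.6,-0.06,0,-1,0,-0.6,-0.06,0,-1]' | grep -E "ee_pos|ft"
```

```text
ee_pos: [0.5931, -0.089, 0.102]
ft_force: [-2.6, -1.3, 7.6]
ee_pos: [0.593, -0.0836, 0.1027]
ft_force: [-1.9, -3.7, 6.9]
```

```bash
python3 -m inch '[0,-0.1,0.05,0,-1,0,-0.25,0.05,0,-1,0,-0.4,0.05,0,-1,0,-0.55,0.06,0,-1,0,-0.55,0.06,0,-1]' | grep -E "ee_pos|ft"; python3 -m inch '[0,-0.15,0.03,0,-1,0,-0.3,0.07,0,-1,0,-0.45,0.11,0,-1,0,-0.6,0.16,0,-1,0,-0.6,0.16,0,-1]' | grep -E "ee_pos|ft"
```

```text
ee_pos: [0.5929, -0.078, 0.1024]
ft_force: [-3.4, -2.8, 9.2]
ee_pos: [0.5927, -0.0715, 0.101]
ft_force: [-3.4, -1.1, 11.3]
```

```bash
python3 -m inch '[0,0,-3,0,-1,0,5,-8,0,-1,0,11,-10,0,-1,0,16,-10,0,-1,0,16,-10,0,-1]' | grep -E "ee_pos|ft"; python3 - <<'E'
from h import *
where()
a=cv2.cvtColor(bot.camera("top"),cv2.COLOR_RGB2BGR)[128:213,270:378];cv2.imwrite("pics/t3.png",cv2.resize(a,None,fx=7,fy=7,interpolation=cv2.INTER_CUBIC))
E
```

```text
ee_pos: [0.5962, -0.2352, 0.1994]
ft_force: [0.0, 0.6, -0.0]
t 18.12 local [ -42.9 -205.4] tip z 174.4 F [ 0.   0.6 -0. ] w 0.0002
```

View pics/t3.png

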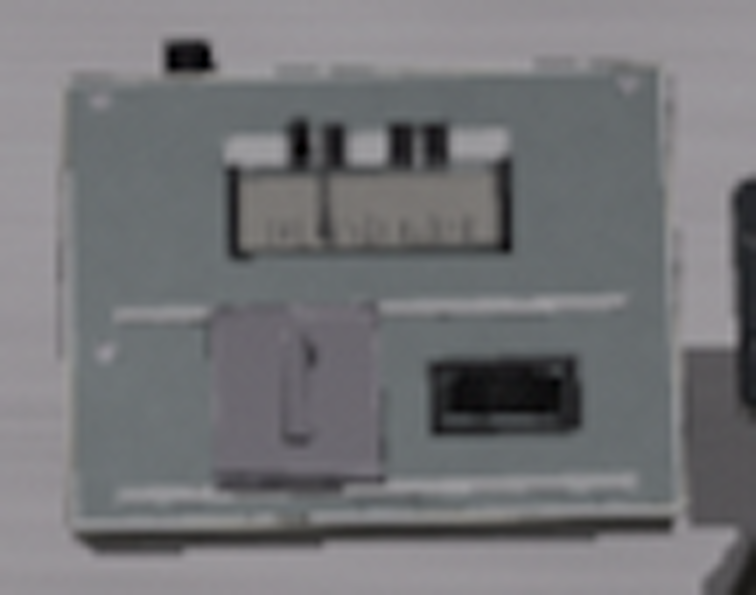

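The pointer is now at column 324 (it was 369), about 17 mm along. The wheel is at (505,395). I'll check the pointer and clip positions numerically, and work out the way back.

```bash
python3 - <<'E'
from h import *
p=np.load("p.npy")
im=cv2.cvtColor(cv2.imread("pics/t3.png"),cv2.COLOR_BGR2GRAY).astype(int); i0=cv2.cvtColor(cv2.imread("pics/topc.png"),cv2.COLOR_BGR2GRAY).astype(int)
for n,a in(("0",i0),("3",im)):
    r=a[178:205,250:490].mean(0);r=r.max()-r;k=r.argmax();s=slice(max(k-10,0),k+11);x=np.arange(250,490)[s];wt=r[s]-r[s].min();print(n,"ptr col",(x*wt).sum()/wt.sum())
for c in(300,333,402,435):print(c,im[105:165:5,c-5:c+6].mean(1).round())
print([(y,crop("top",proj("top",w(p,[[.033,y,.075]])))[0].round(1)) for y in(0,.013,.017,.026)])
to(-42.5,-58.5,90)
E
```

```text
0 ptr col 367.7306093570355
3 ptr col 323.69874937468745
300 [108. 104.  89.  64.  37.  22.  21.  17.   9.   6.  20.  33.]
333 [105. 107. 107.  93.  62.  35.  29.  28.  29.  29.  33.  37.]
402 [106. 108. 105.  88.  53.  26.  28.  28.  27.  26.  30.  40.]
435 [105. 105. 104.  89.  53.  24.  28.  28.  26.  26.  35.  47.]
[(0, array([367.5, 204.7])), (0.013, array([333.9, 205.3])), (0.017, array([323.5, 205.6])), (0.026, array([300.2, 206. ]))]
t 18.18 local [ -42.9 -202.9] tip z 173.9 F [-0.3  0.2 -0.1] w 0.0002
row cm [-1.000e-02 -1.443e+01  8.410e+00] turn -0.2
```

The tall clip is the +26 mm one, with a distinct dark profile reaching higher. The pointer is at 17.0 mm, so 15 mm of rim is left.

```bash
python3 -m inch '[0,-5,0,0,-1,0,-10,2,0,-1,0,-14.4,5,0,-1,0,-14.4,7.5,0,-1,0,-14.4,8.4,0,-1]' | grep -E "ee_pos|ft";python3 -m inch '[0,0,0,0,-1,0,0,0,0,-1]' | grep -E "ee_pos|ft"; python3 -c "
from h import *
to(-42.5,-58.5,79)"
```

```text
ee_pos: [0.5918, -0.085, 0.114]
ft_force: [-0.2, -0.2, 0.5]
ee_pos: [0.5935, -0.0878, 0.1167]
ft_force: [-0.1, 0.5, 0.4]
t 19.05 local [-41.7 -57.9] tip z 91.7 F [-0.1  0.5  0.4] w 0.0006
row cm [-0.08  0.06  1.27] turn -0.1
```

```bash
python3 -m inch '[-0.1,0.1,0.6,0,-1,-0.1,0.1,1.2,0,-1,-0.1,0.1,1.2,0,-1,-0.1,0.1,1.2,0,-1]' | grep -E "ee_pos|ft"; python3 -m inch '[0,0,0.1,0,-1,0,0,0.15,0,-1,0,0,0.15,0,-1]' | grep -E "ee_pos|ft"
```

```text
ee_pos: [0.592, -0.0886, 0.1039]
ft_force: [-0.3, -1.8, 0.9]
ee_pos: [0.5921, -0.0886, 0.1027]
ft_force: [-1.3, -2.2, 4.2]
```

```bash
python3 -m inch '[0,0,0.1,0,-1,0,0,0.18,0,-1,0,0,0.18,0,-1]' | grep -E "ee_pos|ft"; python3 -m inch '[0,-0.15,0,0,-1,0,-0.3,-0.02,0,-1,0,-0.45,-0.04,0,-1,0,-0.6,-0.05,0,-1,0,-0.6,-0.05,0,-1]' | grep -E "ee_pos|ft"
```

```text
ee_pos: [0.5922, -0.0886, 0.1014]
ft_force: [-2.4, -0.9, 9.4]
ee_pos: [0.5921, -0.0832, 0.1021]
ft_force: [-3.3, -3.7, 8.5]
```

```bash
python3 -m inch '[0,-0.15,0.02,0,-1,0,-0.3,0.02,0,-1,0,-0.45,0.03,0,-1,0,-0.55,0.04,0,-1,0,-0.55,0.04,0,-1]' | grep -E "ee_pos|ft"; python3 -m inch '[0,-0.15,0.03,0,-1,0,-0.3,0.06,0,-1,0,-0.4,0.1,0,-1,0,-0.4,0.1,0,-1]' | grep -E "ee_pos|ft"; python3 -m inch '[0,0,-3,0,-1,0,5,-8,0,-1,0,11,-10,0,-1,0,16,-10,0,-1,0,16,-10,0,-1]' | grep -E "ee_pos|ft"; cat > ptr.py <<'E'
from h import *
p=np.load("p.npy");where()
b=cv2.cvtColor(bot.camera("top"),cv2.COLOR_RGB2BGR);cv2.imwrite("pics/last.png",b)
a=cv2.cvtColor(cv2.resize(b[128:213,270:378],None,fx=7,fy=7,interpolation=cv2.INTER_CUBIC),cv2.COLOR_BGR2GRAY).astype(int)
cv2.imwrite("pics/lastc.png",cv2.resize(b[128:213,270:378],None,fx=7,fy=7,interpolation=cv2.INTER_CUBIC))
r=a[178:205,250:490].mean(0);r=r.max()-r;k=r.argmax();s=slice(max(k-10,0),k+11);x=np.arange(250,490)[s];wt=r[s]-r[s].min();c=(x*wt).sum()/wt.sum();print("ptr col",c,"mm",(367.6-c)/2.59)
E
python3 ptr.py
```

```text
ee_pos: [0.592, -0.0776, 0.1019]
ft_force: [-2.4, -2.9, 10.6]
ee_pos: [0.5919, -0.0732, 0.101]
ft_force: [-3.5, -2.1, 11.9]
ee_pos: [0.5952, -0.2367, 0.1992]
ft_force: [0.0, 1.0, 0.1]
t 22.68 local [ -43.9 -206.8] tip z 174.2 F [0.  1.  0.1] w 0.0005
ptr col 299.7560163672931 mm 26.194588275176415
```

The pointer is at 26.2 mm, on target. Now I'll go over to the far side of the rib to shut the cover.

```bash
python3 -m inch '[0,-6,0,0,-1,0,-12,0,0,-1,0,-18,0,0,-1,0,-24,0,0,-1,0,-27.5,0,0,-1]' | grep -E "ee_pos|ft"; python3 -m inch '[0,0,2,0,-1,0,0,4,0,-1,0,0,4,0,-1]' | grep -E "ee_pos|ft"; python3 -c "
from h import *
to(-42,66,96)"
```

```text
ee_pos: [0.5873, 0.0468, 0.1991]
ft_force: [0.4, -0.2, -1.0]
ee_pos: [0.5869, 0.0438, 0.1577]
ft_force: [-0.3, -0.2, -0.3]
t 23.73 local [-44.9  73.8] tip z 132.7 F [-0.3 -0.2 -0.3] w 0.0006
row cm [0.31 0.78 3.67] turn 0.1
```

```bash
python3 -m inch '[0.3,0,1.5,0,-1,0.3,0,3,0,-1,0.3,0,3.6,0,-1,0.3,0,3.6,0,-1,0.3,0,3.6,0,-1]' | grep -E "ee_pos|ft"; python3 -m inch '[0,2,0,0,-1,0,4,0,0,-1,0,6,0,0,-1,0,8,0,0,-1,0,9.5,0,0,-1]' | grep -E "ee_pos|ft";python3 -m inch '[0,0.2,0,0,-1,0,0.2,0,0,-1]' | grep -E "ee_pos|ft"; python3 -c "
from h import *
to(-42,-29,96)"
```

```text
ee_pos: [0.592, 0.042, 0.124]
ft_force: [0.1, -0.2, 0.1]
ee_pos: [0.5945, -0.0547, 0.1239]
ft_force: [1.9, 1.9, 2.6]
ee_pos: [0.5935, -0.055, 0.1232]
ft_force: [-0.3, 0.3, -0.5]
t 25.23 local [-40.8 -25.1] tip z 98.2 F [-0.3  0.3 -0.5] w 0.0008
row cm [-0.12  0.39  0.22] turn -0.0
```

```bash
for i in 1 2 3; do python3 -m inch '[0,0.2,0,0,-1,0,0.2,0,0,-1]' | grep -E "ee_pos|ft"; done
```

```text
ee_pos: [0.5938, -0.0564, 0.1233]
ft_force: [0.7, 0.2, 0.2]
ee_pos: [0.5941, -0.0587, 0.1235]
ft_force: [-1.0, 1.7, 0.6]
ee_pos: [0.5942, -0.0601, 0.1236]
ft_force: [-0.1, 4.9, 1.5]
```

```bash
python3 -m inch '[0,0.2,0,0,-1,0,0.2,0,0,-1]' | grep -E "ee_pos|ft"; python3 -m inch '[0,-1,0,0,-1,0,-1.5,-4,0,-1,0,-1.5,-9,0,-1,0,5,-10,0,-1,0,10,-10,0,-1]' | grep -E "ee_pos|ft"; python3 -m inch '[0,6,0,0,-1,0,6,0,0,-1,0,6,0,0,-1]'| grep -E "ee_pos|ft"; python3 ptr.py
```

```text
ee_pos: [0.5942, -0.0605, 0.1235]
ft_force: [-0.7, 10.8, 0.8]
ee_pos: [0.5976, -0.1644, 0.2255]
ft_force: [0.2, -0.4, 0.5]
ee_pos: [0.5982, -0.2227, 0.2233]
ft_force: [-0.6, 0.6, -0.8]
t 27.23 local [ -40.5 -192.9] tip z 198.3 F [-0.6  0.6 -0.8] w 0.0006
ptr col 299.74383639732076 mm 26.19929096628543
```

View pics/lastc.png

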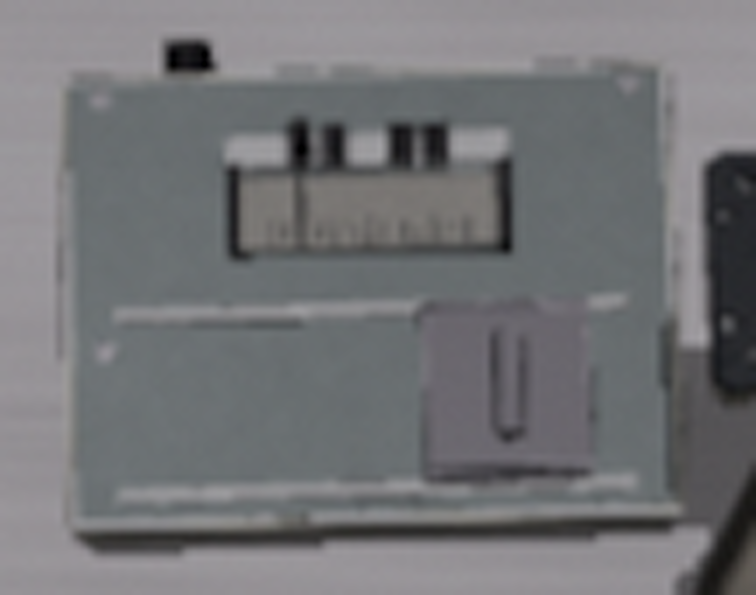

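The cover is back at its start place, columns 420-595. The pointer, at column 300, is level with the tall clip, also at 300. The arm is clear of the box.

```bash
python3 -c "
from rig import bot
print(bot.sign_off())"
```

```text
the job is handed in; nothing more can be done
None
```

The job is handed in (no verdict was shown): the cover was opened and shut against its stops, the pointer reads about 26.2 mm against the tall clip's 26 mm, force readings on the wheel stayed below about 13.3 N, and the pot, bottle and collar were not approached.

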